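# Finish tightening the vacuum pot lid crisscross

## Task

The lid of the vacuum pot was left half tightened: two opposite wing knobs are at the snug mark (the single line on the lid), the other two are still loose. First turn the two loose knobs clockwise to their single line and leave them there; then, in a second pass, turn all four clockwise to the stop at the double line in crisscross order: one knob, then the one opposite it, and only then the other two. Leave the things round the pot where they are.

Things in the scene. Friction and masses are not known exactly. Their poses are not given: they have to be found in the camera images.
- pot_lid (a point): Centre of the flat top of the vacuum pot's lid. The round metal pot is fixed to the bench; lid 260 mm across, its top 100 mm above the bench. A capped port (52 mm across, 26 mm high) is in its middle; two side handles reach 150 mm from the centre, 50 mm above the bench. The knobs stand 90 mm from this point, at 45 (a), 135 (b), 225 (c) and 315 degrees (d) anticlockwise from its x axis.
- grip_a (a point): Wing knob a, opposite c: black upright wing 16 mm thick, 26 mm high, 67 mm long (blunt end 32 mm from the turning axis, tapered nose 35 mm). Point: on the axis at the wing's half height, 33 mm above the lid; wing's underside 20 mm above the lid. x axis along the wing to the nose, y across its flat parallel faces (these end 11 mm past the axis on the nose side), z up.
- wing_a (a joint): Turn of wing knob a in rad, clockwise from above (tightening) counts up. 0 = nose straight outward from the lid's centre; 1.05 = nose at the single raised line on the lid (snug); 2.09 = nose at the double line, firm stop (tight). Friction 0.12 N m; stays where left, does not rise or sink. Starts at about the snug mark.
- grip_b (a point): Wing knob b, opposite d: black upright wing 16 mm thick, 26 mm high, 67 mm long (blunt end 32 mm from the turning axis, tapered nose 35 mm). Point: on the axis at the wing's half height, 33 mm above the lid; wing's underside 20 mm above the lid. x axis along the wing to the nose, y across its flat parallel faces (these end 11 mm past the axis on the nose side), z up.
- wing_b (a joint): Turn of wing knob b in rad, clockwise from above (tightening) counts up. 0 = nose straight outward from the lid's centre; 1.05 = nose at the single raised line on the lid (snug); 2.09 = nose at the double line, firm stop (tight). Friction 0.12 N m; stays where left, does not rise or sink. Starts loose, 0 to 0.35.
- grip_c (a point): Wing knob c, opposite a: black upright wing 16 mm thick, 26 mm high, 67 mm long (blunt end 32 mm from the turning axis, tapered nose 35 mm). Point: on the axis at the wing's half height, 33 mm above the lid; wing's underside 20 mm above the lid. x axis along the wing to the nose, y across its flat parallel faces (these end 11 mm past the axis on the nose side), z up.
- wing_c (a joint): Turn of wing knob c in rad, clockwise from above (tightening) counts up. 0 = nose straight outward from the lid's centre; 1.05 = nose at the single raised line on the lid (snug); 2.09 = nose at the double line, firm stop (tight). Friction 0.12 N m; stays where left, does not rise or sink. Starts at about the snug mark.
- grip_d (a point): Wing knob d, opposite b: black upright wing 16 mm thick, 26 mm high, 67 mm long (blunt end 32 mm from the turning axis, tapered nose 35 mm). Point: on the axis at the wing's half height, 33 mm above the lid; wing's underside 20 mm above the lid. x axis along the wing to the nose, y across its flat parallel faces (these end 11 mm past the axis on the nose side), z up.
- wing_d (a joint): Turn of wing knob d in rad, clockwise from above (tightening) counts up. 0 = nose straight outward from the lid's centre; 1.05 = nose at the single raised line on the lid (snug); 2.09 = nose at the double line, firm stop (tight). Friction 0.12 N m; stays where left, does not rise or sink. Starts loose, 0 to 0.35.
- cup_front: Bystander: small pale round resin cup, 54 mm across, 30 mm high, on the bench close to the near half of the pot. Origin at the centre of its underside.
- steel_cup_back: Bystander: steel cup with a coloured band, 64 mm across, 40 mm high, on the bench close to the far half of the pot. Origin at the centre of its underside.
- mouse: Bystander: computer mouse, 99 x 56 x 41 mm, left of the pot. Origin at the centre of its underside.
- tape: Bystander: roll of black tape lying flat, 80 mm across, 24 mm high, right of the pot. Origin at the centre of its underside.
- cup_right: Bystander: resin cup, 76 mm across, 40 mm high, near right of the pot. Origin at the centre of its underside.

How it is judged (in metres and radians):
On the way, in this order (a step that is already met when the one before it is completed fails the run):
1. all four knobs stand at the snug mark, none beyond it (0.8 to 1.4 rad) (value of joint wing_a between 0.8 and 1.4 rad and value of joint wing_b between 0.8 and 1.4 rad and value of joint wing_c between 0.8 and 1.4 rad and value of joint wing_d between 0.8 and 1.4 rad), for 0.1 s.
2. two opposite knobs are tight (beyond 1.85 rad) while the other two are still at the snug mark (below 1.4 rad) (((value of joint each of wing_a, wing_c above 1.85 rad and value of joint each of wing_b, wing_d below 1.4 rad) or (value of joint each of wing_b, wing_d above 1.85 rad and value of joint each of wing_a, wing_c below 1.4 rad))), for 0.1 s.
At the end, for the whole second after the job is handed in: All four wing knobs are tight: turned beyond 1.85 rad (within 14 degrees of the stop at the double line), and at rest (value of joint each of wing_a, wing_b, wing_c, wing_d above 1.85 rad and velocity of joint each of wing_a, wing_b, wing_c, wing_d below 0.05 rad/s); the robot touches nothing.
It fails at once if a knob is turned well beyond the snug mark (over 1.4 rad) while another is not yet snug (below 0.8 rad) (value of joint any of wing_a, wing_b, wing_c, wing_d above 1.4 rad and value of joint any of wing_a, wing_b, wing_c, wing_d below 0.8 rad).
It fails at once if two neighbouring knobs are turned beyond the snug mark (over 1.4 rad) before either opposite pair is fully tight (beyond 1.85 rad) ((value of joint each of wing_a, wing_b above 1.4 rad and value of joint each of wing_c, wing_d below 1.85 rad) or (value of joint each of wing_b, wing_c above 1.4 rad and value of joint each of wing_d, wing_a below 1.85 rad) or (value of joint each of wing_c, wing_d above 1.4 rad and value of joint each of wing_a, wing_b below 1.85 rad) or (value of joint each of wing_d, wing_a above 1.4 rad and value of joint each of wing_b, wing_c below 1.85 rad)).
It fails at once if a bystander is shifted by more than 40 mm (distance of any of cup_front, steel_cup_back, mouse, tape, cup_right from where it was at the start of the episode above 0.04 m).
It also fails if it takes over 72 s, if anything falls off the work surface, if the arm or the gripper's body presses on something with over 40 N, if the wrist force passes 120 N, or if a joint passes its speed limit or range.

## Robot

A 6-joint arm with a two-finger parallel gripper is mounted at the origin on a cart in front of the work surface, level with it; the furniture and walls round the work are solid. World frame = base frame: x ahead of the robot, y to its left, z up, the work surface at z = 0. Lengths are in m, angles in degrees, forces in N, time in s.
With the tool pointing down it reaches from about 0.3 to 0.75 m from the base axis. Payload 8.5 kg.
Tool frame: the origin (TCP) lies at the very end of the fingers, on their centre line; the grasp point (between the pads) lies 19 mm behind it; z points along the fingers, y is the line along which they close (so a half turn about z gives the same grasp; the last joint's range is limited). The gripper opens to 85 mm and grips with 20 to 120 N. Pads are 22 mm wide; open, the fingers measure 114 mm over their backs; the gripper's body (76 mm by 85 mm) begins 54 mm behind the grasp point. The pads swing forward as they close: fully open they stand 13 mm farther back than shut.
Start: joints at [-80.059, 21.807, 74.336, -0, 83.858, -12.336], TCP at [0.208, -0.509, 0.231] pointing down, gripper open.
Joint ranges: [-178.18, 178.18], [-50.72, 133.34], [12.68, 142.11], [-81.47, 261.47], [9.98, 163.14], [-165.26, 165.26]. Speed limits (degrees/s): [136.94, 136.94, 180, 180, 180, 180].

## Interface

Orientations are given as a 3x3 rotation matrix whose columns are the frame's x, y, z axes.
In Python, from rig import env, optics, spotter gives the robot as it stands.
- The arm moves only by the shell command python3 -m crank 'ROWS' [FORCE]. ROWS is JSON, one flat list of numbers, 5 for each row, row after row: the finger opening in cm, from 0 to 8.54, then the shift along the tool's x, y, z in cm, then the turn about the tool's z in rad. A call has exactly 8 rows; each row shifts and turns the commanded pose from where the row before left it, along the tool's axes as they then stand; what a row does not reach is not made up. A row lasts 1/12 s, in which the tool goes at most 41.7 mm and 7.16 degrees, less where a joint would pass 70% of its speed; a pose out of reach is approached as far as the arm can. A call is refused whole if a number of a shift passes 4.17 or a number of a turn 0.125, either way. A call with a gripper value outside its range is refused whole. The fingers move at their own pace and stop on an object; FORCE is the grip in N (left out, the last holds). Time passes only in rows, so rows that do not move let the fingers close, or fill a call up. It gives the time, the measured TCP pose, the force, the opening and the grip force at its end, in the units of the state.
- env.observe(): the state, without advancing time (a new reading comes with each control period).
- optics.get_image(name): name is "scene" or "top" or "wrist"; returns a dict with "color" (384x512x3 uint8, red, green, blue), "intrinsics" (3x3 intrinsics, pixels), "pose" (4x4, takes a point from camera to world coordinates). Camera axes: x right, y up, looking along -z (the intrinsics and any distortion apply to the point x, -y, -z); pixel columns grow to the right and rows downward; lengths in m; the calibration is good to about 2 mm. A picture is of the moment at which its call begins. There is no depth.
- env.close_job(): hands the job in; it is judged then, once.
Trained networks look in a picture, given as the dict that the camera call returned (one of the last four; its "shot" number tells which), for a name from the list of things; names that differ only in an ending like _2 or _b are one class to them, and where a whole thing is asked for, a point or a joint stands for the part that bears it (a point fixed in the world has none). Each returns a list of dicts, best first, with "score" (0 to 1); they miss things now and then, are a little off and sometimes report something else, mostly with a low value. They report only what shows in the picture. A call takes as long as a camera call.
- spotter.look_for(picture, query): "at" ([column, row] as shares, 0 to 1, of the picture: columns of its width, rows of its height, amid what is visible of it).
The state is a dict: "time_s": time; "q": joint angles; "qvel": joint speeds; "joint_efforts": joint torques, N m; "position": TCP position; "tool_rot": TCP orientation; "ft_force": force on the tool from outside, world axes, zero at the start; "wrist_torque": the same for the moment, N m; "grip_width": finger opening in m; "gripper_force": force on a finger pad.
Only numpy, scipy, OpenCV 4.12 (cv2) and the standard library are available. Lean on these libraries where they do the work, as an engineer would, in place of code of your own. Each camera call takes 0.05 s, during which the arm holds its last target. There are 200 camera calls.

## Working session

There is one attempt and no reset: what is moved stays moved. The work goes in short steps, Python scripts to look and compute and a shell command to move; the robot and the scene stay as the last step left them, time stands still between calls to the robot, and variables do not carry over. Pictures are saved under pics/ and viewed, at most 10 in all, crops included, and the job is handed in when it is done.

```bash
ls; mkdir -p pics; python3 - <<'E'
from rig import env,optics,spotter
import cv2,numpy as np
s=env.observe();print(s['time_s'],s['position'],s['tool_rot'],s['grip_width'])
for n in("scene","top"):
    p=optics.get_image(n);cv2.imwrite(f"pics/{n}0.png",p["color"][:,:,::-1])
    print(n,p["intrinsics"],p["pose"])
    for q in("pot_lid","grip_a","wing_a"):
        print(q,[(np.round(np.array(d["at"])*[512,384],1),round(d["score"],2)) for d in spotter.look_for(p,q)][:6])
E
```

```text
pics
0.0 [ 0.208437   -0.50865099  0.23069578] [[ 9.25358325e-01  3.79093519e-01 -2.72957189e-04]
 [ 3.79093501e-01 -9.25357235e-01  1.45122226e-03]
 [ 2.97566045e-04 -1.44637690e-03 -9.99998910e-01]] 0.08536211196445034
scene [[379.06508816   0.         253.01355689]
 [  0.         379.06508816 187.59823031]
 [  0.           0.           1.        ]] [[-0.66202732  0.48682769 -0.56984088 -0.17638462]
 [-0.74919068 -0.40874358  0.52119287  0.64260325]
 [ 0.02081231  0.7719634   0.63532619  0.89482635]
 [ 0.          0.          0.          1.        ]]
pot_lid [(array([235.6, 205.1]), 0.96)]
grip_a [(array([230.4, 207.5]), 0.69), (array([207.2, 180.9]), 0.66), (array([262.8, 185.6]), 0.65)]
wing_a [(array([240.6, 171.1]), 0.56), (array([233.4, 207.6]), 0.49), (array([210.2, 185.9]), 0.44), (array([259.6, 186.1]), 0.42)]
top [[402.11386902   0.         255.30288219]
 [  0.         402.11386902 186.48793976]
 [  0.           0.           1.        ]] [[ 9.51100779e-03  9.86008393e-01 -1.66424128e-01  3.18264606e-01]
 [-9.99954560e-01  9.48613339e-03 -9.44385125e-04  5.28465765e-03]
 [ 6.47549814e-04  1.66425547e-01  9.86053811e-01  1.41027164e+00]
 [ 0.00000000e+00  0.00000000e+00  0.00000000e+00  1.00000000e+00]]
pot_lid [(array([243. , 180.6]), 0.58)]
grip_a [(array([222.3, 196.6]), 0.53), (array([265.1, 161.2]), 0.5)]
wing_a [(array([260.3, 198.4]), 0.62), (array([223.9, 197.9]), 0.58), (array([261.2, 157.5]), 0.54), (array([223.4, 159. ]), 0.44)]
```

```bash
python3 - <<'E'
import cv2
a=cv2.imread("pics/top0.png")[90:270,120:370];cv2.imwrite("pics/top0c.png",cv2.resize(a,None,fx=3.2,fy=3.2,interpolation=2))
E
```

```text
(no output)
```

View pics/top0c.png

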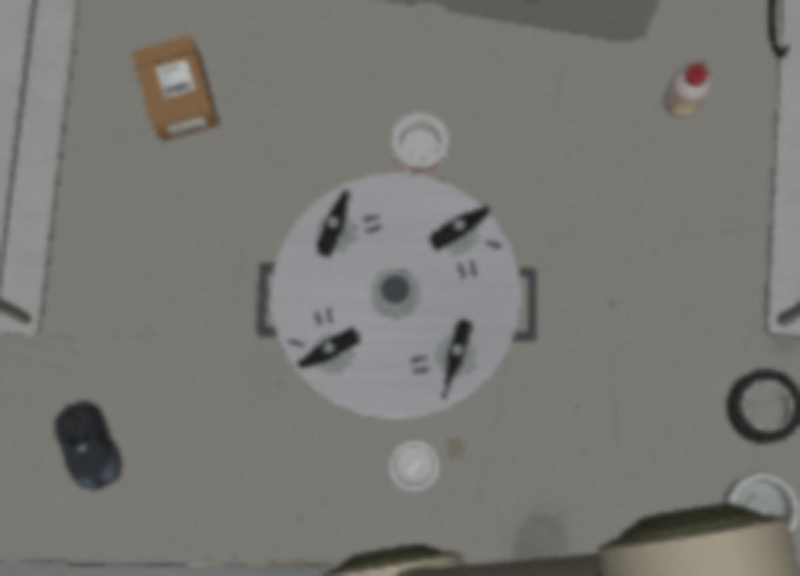

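View pics/scene0.png

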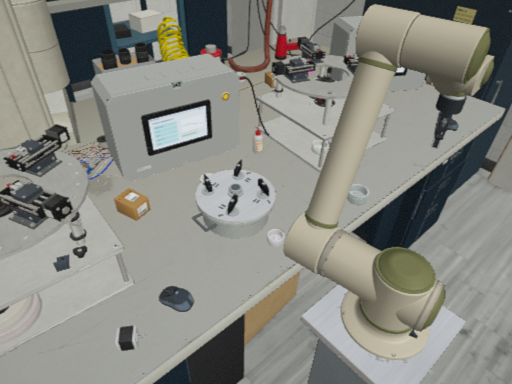

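The top view shows the lid centred at (243,181) px, with up = +x and left = +y. The upper-right and lower-left knobs are loose, at about 14° and 10°. The upper-left and lower-right ones are at their single lines. I'll fit the knob square next.

```bash
cat > h.py <<'E'
import numpy as np
def ray(p,uv,z):
    K=np.array(p["intrinsics"]);T=np.array(p["pose"])
    d=T[:3,:3]@np.array([(uv[0]-K[0,2])/K[0,0],-(uv[1]-K[1,2])/K[1,1],-1]);o=T[:3,3]
    return (o+d*(z-o[2])/d[2])[:2]
def fit(P):
    "P: 4 knob xy in anticlockwise order UL,LL,LR,UR -> centre, angle of UL knob"
    P=np.array(P);c=P.mean(0);v=(P-c)@[1,1j];w=v*np.exp(-1j*np.arange(4)*np.pi/2)
    g=np.angle(w.sum());return c,g,[c+.09*np.array([np.cos(g+k*np.pi/2),np.sin(g+k*np.pi/2)]) for k in range(4)],abs(v)
E
python3 - <<'E'
from rig import optics
from h import *
import cv2
p=optics.get_image("top")
X=lambda u,v,z:ray(p,(u/3.2+120-.34,v/3.2+90-.34),z)
kn={'UL':((334.5,222),(347,192)),'LL':((328.5,348),(300,365)),'LR':((456.5,350),(446,397)),'UR':((460,226),(490,208))}
c,g,Q,r=fit([X(*k[0],.146) for k in kn.values()])
print(c,np.degrees(g),r, X(395,290,.126))
for n,q,i in zip(kn,Q,range(4)):
    d=X(*kn[n][1],.14)-X(*kn[n][0],.146);ph=np.degrees(np.arctan2(d[1],d[0]));print(n,q.round(4),'nose',ph.round(1),'wing',((np.degrees(g)+90*i-ph+180)%360-180).round(1))
E
```

```text
[0.5554577  0.04587832] 43.931838813022665 [0.08971783 0.0905685  0.08908319 0.08968979] [0.55506718 0.04634242]
UL [0.6203 0.1083] nose -19.3 wing 63.3
LL [0.493  0.1107] nose 120.1 wing 13.8
LR [ 0.4906 -0.0166] nose 167.8 wing 56.1
UR [ 0.6179 -0.0189] nose -56.1 wing 10.0
```

```bash
python3 -m crank '[6,3.53,-1.86,0,0, 6,3.53,-1.86,0,0, 6,3.53,-1.86,0,0, 6,3.53,-1.86,0,0, 6,3.53,-1.86,0,0, 6,3.53,-1.86,0,0, 6,3.53,-1.86,0,0, 6,3.53,-1.86,0,0]' 60
python3 -m crank '[6,3.53,-1.86,0,0, 6,3.53,-1.86,0,0, 6,3.53,-1.86,0,0, 6,3.53,-1.86,0,0, 6,3.53,-1.86,0,0, 6,3.53,-1.86,0,0, 6,3.53,-1.86,0,0, 6,3.53,-1.86,0,0]'
python3 -m crank '[6,0,0,0,-0.12, 6,0,0,0,-0.12, 6,0,0,0,-0.12, 6,0,0,0,-0.12, 6,0,0,0,-0.12, 6,0,0,0,-0.12, 6,0,0,0,-0.12, 6,0,0,0,-0.12]'
python3 -m crank '[6,0,0,0,-0.12, 6,0,0,0,-0.12, 6,0,0,0,-0.12, 6,0,0,0,-0.12, 6,0,0,0,-0.12, 6,0,0,0,-0.12, 6,0,0,0,-0.095, 6,0,0,0,0]'
cat >> h.py <<'E'
KN={'UL':(.6203,.1083),'LL':(.493,.1107),'LR':(.4906,-.0166),'UR':(.6179,-.0189)}
def go(name,z,phi=None,xy=None):
    "cm in tool axes and turn rad to stand over a knob with tool x along phi (mod 180)"
    from rig import env
    s=env.observe();R=np.array(s['tool_rot']);t=np.append(xy if xy is not None else KN[name],z)
    d=R.T@(t-s['position'])*100;y=np.degrees(np.arctan2(R[1,0],R[0,0]))
    o={'t':round(s['time_s'],2),'move':d.round(2),'yaw':round(y,1),'w':round(s['grip_width'],4),'q6':round(s['q'][5],1)}
    if phi is not None:o['turn']=round(np.radians((y-phi+90)%180-90),3)
    print(name,o)
E
python3 - <<'E'
from h import *
from rig import optics
import cv2
go('UR',.2,-56.1)
p=optics.get_image("wrist");cv2.imwrite("pics/w1.png",p["color"][:,:,::-1]);print(p["pose"])
E
```

```text
time_s: 1.12
position: [0.4143, -0.2625, 0.2315]
tool_rot: [[0.925, 0.379, 0.0], [0.379, -0.925, -0.0], [0.0, 0.0, -1.0]]
ft_force: [0.8, -0.8, 0.0]
grip_width: 0.0603
gripper_force: 0.0
time_s: 1.78
position: [0.6193, -0.0175, 0.2314]
tool_rot: [[0.925, 0.379, 0.0], [0.379, -0.925, -0.0], [0.0, 0.0, -1.0]]
ft_force: [0.6, -1.1, 0.1]
grip_width: 0.0605
gripper_force: 0.0
time_s: 2.45
position: [0.6183, -0.0194, 0.2312]
tool_rot: [[0.214, 0.977, -0.0], [0.977, -0.214, 0.0], [0.0, -0.0, -1.0]]
ft_force: [-0.3, -0.1, 0.1]
grip_width: 0.0603
gripper_force: 0.0
time_s: 3.12
position: [0.6183, -0.0195, 0.2313]
tool_rot: [[-0.562, 0.827, -0.0], [0.827, 0.562, 0.0], [0.0, -0.0, -1.0]]
ft_force: [0.2, 0.5, 1.0]
grip_width: 0.0598
gripper_force: 0.0
UR {'t': 3.12, 'move': array([ 0.07, -0.  ,  3.13]), 'yaw': np.float64(124.2), 'w': 0.0598, 'q6': np.float64(-46.9), 'turn': np.float64(0.005)}
[[ 0.82752731 -0.53856454 -0.1585774   0.57737521]
 [ 0.56142394  0.79317126  0.23597142  0.04056403]
 [-0.0013068  -0.28430194  0.9587339   0.37473927]
 [ 0.          0.          0.          1.        ]]
```

View pics/w1.png

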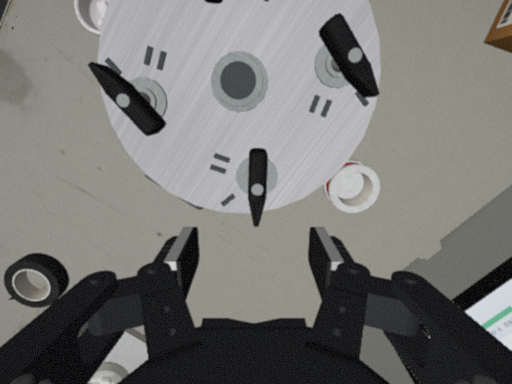

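The wrist view shows knob UR with its hub dot at (257,189) and the nose pointing straight down the image, in line with the tool's x. UL has its hub at (354,56) and LR at (123,100). I'll check these against the first fit.

```bash
python3 - <<'E'
from h import *
from rig import optics
p=optics.get_image("wrist")
for n,uv in dict(UR=(257.5,189),UL=(354,56),LR=(123,100)).items(): print(n,ray(p,uv,.146),KN[n])
print('cap',ray(p,(238,81),.126),'nose UR',ray(p,(256.5,224),.135),'blunt',ray(p,(258,150),.146))
E
```

```text
UR [ 0.61960039 -0.01574424] (0.6179, -0.0189)
UL [0.62117925 0.11095566] (0.6203, 0.1083)
LR [ 0.4913673  -0.01408745] (0.4906, -0.0166)
cap [0.55684417 0.04836284] nose UR [ 0.63997602 -0.04723928] blunt [0.60113749 0.01225555]
```

```bash
sed -i "s/^KN=.*/KN={'UL':(.6208,.1097),'LL':(.4937,.1121),'LR':(.4912,-.0152),'UR':(.6186,-.0175)}/" h.py
python3 -m crank '[6,0.15,0.15,2.9,0, 6,0,0,2.9,0, 6,0,0,2.9,0, 6,0,0,2.8,0, 6,0,0,0,0, 0,0,0,0,0, 0,0,0,0,0, 0,0,0,0,0]' 60
python3 -m crank '[0,0,0,0,0, 0,0,0,0,0, 0,0,0,0,0, 0,0,0,0,0, 0,0,0,0,0, 0,0,0,0,0, 0,0,0,0,0, 0,0,0,0,0]'
```

```text
time_s: 3.88
position: [0.6197, -0.0175, 0.1186]
tool_rot: [[-0.558, 0.83, 0.004], [0.83, 0.558, -0.001], [-0.003, 0.003, -1.0]]
ft_force: [0.1, 0.5, 0.7]
grip_width: 0.0243
gripper_force: 0.0
time_s: 4.55
position: [0.6203, -0.017, 0.1187]
tool_rot: [[-0.559, 0.829, 0.006], [0.829, 0.559, -0.0], [-0.003, 0.005, -1.0]]
ft_force: [4.4, 3.3, 4.7]
grip_width: 0.0152
gripper_force: 60.0
```

```bash

python3 -m crank '[0,0,0,0,0.11, 0,0,0,0,0.11, 0,0,0,0,0.11, 0,0,0,0,0.11, 0,0,0,0,0.11, 0,0,0,0,0.11, 0,0,0,0,0.11, 0,0,0,0,0.1]'
python3 -m crank '[0,0,0,0,0, 0,0,0,0,0, 0,0,0,0,0, 6,0,0,0,0, 6,0,0,0,0, 6,0,0,0,0, 6,0,0,0,0, 6,0,0,-2,0]'
python3 -c "
from h import *
go('LL',.2,121)
go('UR',.1187,-106.3)"
```

```text
time_s: 5.22
position: [0.6191, -0.0172, 0.1187]
tool_rot: [[0.278, 0.96, 0.003], [0.96, -0.278, -0.001], [0.0, 0.003, -1.0]]
ft_force: [-3.1, 1.3, 9.0]
grip_width: 0.0155
gripper_force: 60.4
time_s: 5.88
position: [0.6171, -0.0171, 0.1331]
tool_rot: [[0.274, 0.962, -0.007], [0.962, -0.274, 0.001], [-0.0, -0.007, -1.0]]
ft_force: [0.5, -0.2, -0.6]
grip_width: 0.0599
gripper_force: 0.0
LL {'t': 5.88, 'move': array([  9.05, -15.46,  -6.58]), 'yaw': np.float64(74.1), 'w': 0.0599, 'q6': np.float64(3.3), 'turn': np.float64(-0.818)}
UR {'t': 5.88, 'move': array([0.01, 0.16, 1.44]), 'yaw': np.float64(74.1), 'w': 0.0599, 'q6': np.float64(3.3), 'turn': np.float64(0.007)}
```

```bash

python3 -m crank '[6,0,0,-3.3,0, 6,0,0,-3.3,0, 6,1.81,-3.09,0,0, 6,1.81,-3.09,0,0, 6,1.81,-3.09,0,0, 6,1.81,-3.09,0,0, 6,1.81,-3.09,0,0, 6,0,0,0,-0.1]'
python3 -m crank '[6,0,0,0,-0.12, 6,0,0,0,-0.12, 6,0,0,0,-0.12, 6,0,0,0,-0.12, 6,0,0,0,-0.12, 6,0,0,0,-0.12, 6,0,0,0,0, 6,0,0,0,0]'
python3 - <<'E'
from h import *
from rig import optics
import cv2
go('LL',.118,120.5)
p=optics.get_image("wrist");cv2.imwrite("pics/w2.png",p["color"][:,:,::-1])
E
```

```text
time_s: 6.55
position: [0.4909, 0.1154, 0.2028]
tool_rot: [[0.174, 0.985, -0.002], [0.985, -0.174, 0.001], [0.001, -0.002, -1.0]]
ft_force: [1.5, 0.8, 0.2]
grip_width: 0.0601
gripper_force: 0.0
time_s: 7.22
position: [0.4949, 0.1119, 0.2023]
tool_rot: [[-0.514, 0.858, -0.0], [0.858, 0.514, -0.0], [-0.0, -0.0, -1.0]]
ft_force: [-0.7, 0.3, 1.0]
grip_width: 0.06
gripper_force: 0.0
LL {'t': 7.22, 'move': array([ 0.08, -0.09,  8.43]), 'yaw': np.float64(120.9), 'w': 0.06, 'q6': np.float64(-31.5), 'turn': np.float64(0.007)}
```

View pics/w2.png

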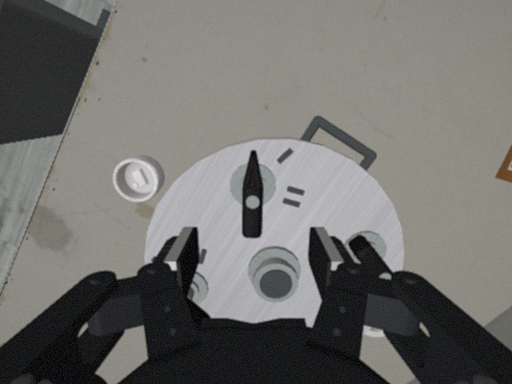

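The LL wing is upright in the image, with its hub at (253,202) on the fingers' centre line. I'll descend and grip it.

```bash

python3 -m crank '[6,0.1,0,2.8,0, 6,0,0,2.8,0, 6,0,0,2.8,0, 6,0,0,0,0, 0,0,0,0,0, 0,0,0,0,0, 0,0,0,0,0, 0,0,0,0,0]' 60
python3 -m crank '[0,0,0,0,0, 0,0,0,0,0, 0,0,0,0,0, 0,0,0,0,0, 0,0,0,0,0, 0,0,0,0,0, 0,0,0,0,0, 0,0,0,0,0]'
python3 -c "
from h import *
go('LL',.118,133.9-60.2)"
```

```text
time_s: 7.93
position: [0.4939, 0.112, 0.1201]
tool_rot: [[-0.517, 0.856, -0.0], [0.856, 0.517, -0.002], [-0.002, -0.001, -1.0]]
ft_force: [-2.0, -1.8, 9.2]
grip_width: 0.0151
gripper_force: 58.3
time_s: 8.6
position: [0.494, 0.112, 0.1201]
tool_rot: [[-0.516, 0.856, 0.001], [0.856, 0.516, -0.002], [-0.002, -0.0, -1.0]]
ft_force: [-7.8, -5.3, 9.5]
grip_width: 0.015
gripper_force: 59.3
LL {'t': 8.6, 'move': array([ 0.02, -0.02,  0.21]), 'yaw': np.float64(121.1), 'w': 0.015, 'q6': np.float64(-31.6), 'turn': np.float64(0.827)}
```

```bash

python3 -m crank '[0,0,0,0,0.11, 0,0,0,0,0.11, 0,0,0,0,0.11, 0,0,0,0,0.1, 0,0,0,0,0.1, 0,0,0,0,0.1, 0,0,0,0,0.1, 0,0,0,0,0.1]'
python3 -m crank '[0,0,0,0,0, 0,0,0,0,0, 0,0,0,0,0, 0,0,0,0,0, 0,0,0,0,0, 0,0,0,0,0, 0,0,0,0,0, 0,0,0,0,0]'
python3 - <<'E'
from h import *
from rig import optics
import cv2
go('LL',.118,133.9-60.2)
a=optics.get_image("top")["color"][130:230,180:310,::-1];b=optics.get_image("scene")["color"][150:250,180:290,::-1]
f=lambda a:cv2.resize(a,(390,390),interpolation=2)
cv2.imwrite("pics/t2.png",cv2.hconcat([f(a),f(b)]))
E
```

```text
time_s: 9.27
position: [0.4934, 0.1119, 0.1201]
tool_rot: [[0.288, 0.958, -0.001], [0.958, -0.288, -0.002], [-0.002, -0.0, -1.0]]
ft_force: [-10.8, -6.6, 11.4]
grip_width: 0.0151
gripper_force: 59.6
time_s: 9.93
position: [0.4933, 0.1119, 0.1201]
tool_rot: [[0.283, 0.959, -0.001], [0.959, -0.283, -0.002], [-0.002, -0.0, -1.0]]
ft_force: [-10.1, -7.2, 11.5]
grip_width: 0.015
gripper_force: 59.7
LL {'t': 9.93, 'move': array([0.03, 0.03, 0.21]), 'yaw': np.float64(73.5), 'w': 0.015, 'q6': np.float64(15.9), 'turn': np.float64(-0.003)}
```

View pics/t2.png

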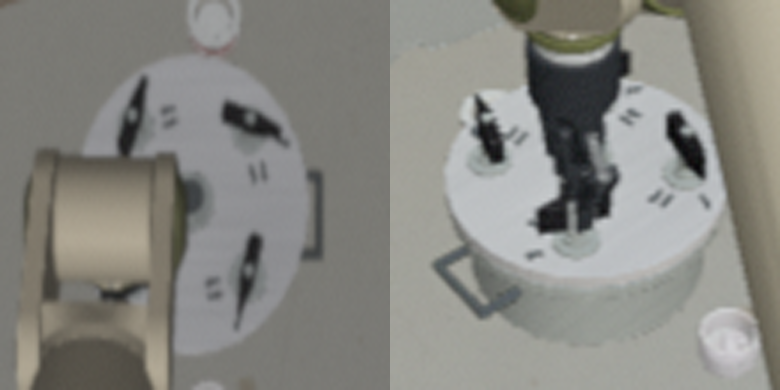

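UR's nose stands at its single line and LL is held at its own, so all four are snug. I'll carry LL on to the stop.

```bash

python3 -m crank '[0,0,0,0,0.11, 0,0,0,0,0.11, 0,0,0,0,0.11, 0,0,0,0,0.11, 0,0,0,0,0.11, 0,0,0,0,0.11, 0,0,0,0,0.11, 0,0,0,0,0.11]'
python3 -m crank '[0,0,0,0,0.11, 0,0,0,0,0.03, 0,0,0,0,0, 0,0,0,0,0, 0,0,0,0,0, 0,0,0,0,0, 0,0,0,0,0, 0,0,0,0,0]'
python3 -c "
from h import *
from rig import env
print(env.observe()['wrist_torque'])
go('LL',.118,133.9-119.7)"
python3 -m crank '[5,0,0,0,0, 5,0,0,0,0, 5,0,0,0,0, 5,0,0,-3,0, 5,0,0,-3,0, 5,0,0,-2,0, 5,0,0,0,0, 5,0,0,0,0]'
python3 -c "
from h import *
go('UR',.2,-106.3)"
```

```text
time_s: 10.7
position: [0.4928, 0.1124, 0.1201]
tool_rot: [[0.922, 0.388, -0.002], [0.388, -0.922, -0.002], [-0.003, 0.001, -1.0]]
ft_force: [-12.2, -3.1, 12.8]
grip_width: 0.015
gripper_force: 59.9
time_s: 11.37
position: [0.4927, 0.1124, 0.1201]
tool_rot: [[0.965, 0.261, -0.002], [0.261, -0.965, -0.001], [-0.002, 0.001, -1.0]]
ft_force: [-12.3, -3.1, 13.2]
grip_width: 0.0151
gripper_force: 59.9
[-0.69440116  1.87943877 -0.12707017]
LL {'t': 11.37, 'move': array([0.09, 0.06, 0.21]), 'yaw': np.float64(15.1), 'w': 0.0151, 'q6': np.float64(74.4), 'turn': np.float64(0.016)}
time_s: 12.03
position: [0.4948, 0.1128, 0.1992]
tool_rot: [[0.965, 0.261, 0.003], [0.261, -0.965, 0.0], [0.003, 0.001, -1.0]]
ft_force: [0.8, 0.1, -0.2]
grip_width: 0.0502
gripper_force: 0.0
UR {'t': 12.03, 'move': array([ 8.55, 15.81, -0.05]), 'yaw': np.float64(15.1), 'w': 0.0502, 'q6': np.float64(74.3), 'turn': np.float64(-1.023)}
```

```bash

python3 -m crank '[5,1.71,3.15,0,0, 5,1.71,3.15,0,0, 5,1.71,3.15,0,0, 5,1.71,3.15,0,0, 5,1.71,3.15,0,0, 5,0,0,0,-0.115, 5,0,0,0,-0.115, 5,0,0,0,-0.115]'
python3 -m crank '[5,0,0,0,-0.115, 5,0,0,0,-0.115, 5,0,0,0,-0.115, 5,0,0,0,-0.115, 5,0,0,0,-0.115, 5,0,0,0,-0.105, 5,0,0,0,0, 5,0,0,0,0]'
python3 -c "
from h import *
go('UR',.117,-105.9,(.6195,-.0165))"
```

```text
time_s: 12.7
position: [0.6179, -0.0176, 0.1962]
tool_rot: [[0.818, 0.576, -0.003], [0.576, -0.818, 0.001], [-0.002, -0.002, -1.0]]
ft_force: [0.0, 0.8, 0.4]
grip_width: 0.05
gripper_force: 0.0
time_s: 13.37
position: [0.6177, -0.0169, 0.1972]
tool_rot: [[0.281, 0.96, -0.002], [0.96, -0.281, 0.0], [-0.0, -0.002, -1.0]]
ft_force: [-0.5, -0.8, -0.8]
grip_width: 0.0502
gripper_force: 0.0
UR {'t': 13.37, 'move': array([0.09, 0.18, 8.02]), 'yaw': np.float64(73.7), 'w': 0.0502, 'q6': np.float64(3.8), 'turn': np.float64(-0.008)}
```

```bash

python3 -m crank '[5,0.1,0.15,2.7,0, 5,0,0,2.7,0, 5,0,0,2.5,0, 5,0,0,0,0, 0,0,0,0,0, 0,0,0,0,0, 0,0,0,0,0, 0,0,0,0,0]' 60
python3 -m crank '[0,0,0,0,0, 0,0,0,0,0, 0,0,0,0,0, 0,0,0,0,0.11, 0,0,0,0,0.11, 0,0,0,0,0.11, 0,0,0,0,0.11, 0,0,0,0,0.11]'
python3 -m crank '[0,0,0,0,0.11, 0,0,0,0,0.11, 0,0,0,0,0.11, 0,0,0,0,0.11, 0,0,0,0,0.03, 0,0,0,0,0, 0,0,0,0,0, 0,0,0,0,0]'
python3 -c "
from h import *
go('UR',.117,-46.07-119.7)"
python3 -m crank '[5,0,0,0,0, 5,0,0,0,0, 5,0,0,0,0, 5,0,0,-3,0, 5,0,0,-3,0, 5,0,0,-2,0, 5,0,0,0,0, 5,0,0,0,0]'
python3 -c "
from h import *
go('UL',.2,-17.5)"
```

```text
time_s: 14.03
position: [0.6195, -0.0163, 0.1214]
tool_rot: [[0.279, 0.96, 0.001], [0.96, -0.279, -0.0], [0.0, 0.001, -1.0]]
ft_force: [-5.8, 1.5, 4.8]
grip_width: 0.0151
gripper_force: 59.6
time_s: 14.7
position: [0.6193, -0.0162, 0.1214]
tool_rot: [[0.743, 0.669, 0.0], [0.669, -0.743, -0.0], [0.0, 0.001, -1.0]]
ft_force: [-6.5, 1.8, 5.6]
grip_width: 0.0148
gripper_force: 59.6
time_s: 15.37
position: [0.6191, -0.016, 0.1214]
tool_rot: [[0.964, 0.265, 0.0], [0.265, -0.964, 0.0], [0.0, -0.0, -1.0]]
ft_force: [-6.4, 2.3, 4.9]
grip_width: 0.0151
gripper_force: 59.7
UR {'t': 15.37, 'move': array([-0.09,  0.13,  0.44]), 'yaw': np.float64(15.4), 'w': 0.0151, 'q6': np.float64(62.2), 'turn': np.float64(0.02)}
time_s: 16.03
position: [0.6201, -0.0166, 0.2005]
tool_rot: [[0.964, 0.265, 0.003], [0.265, -0.964, -0.001], [0.003, 0.001, -1.0]]
ft_force: [-0.1, -0.3, -1.2]
grip_width: 0.0502
gripper_force: 0.0
UL {'t': 16.03, 'move': array([  3.42, -12.15,   0.04]), 'yaw': np.float64(15.4), 'w': 0.0502, 'q6': np.float64(62.2), 'turn': np.float64(0.574)}
```

```bash

python3 -m crank '[5,0.855,-3.04,0,0, 5,0.855,-3.04,0,0, 5,0.855,-3.04,0,0, 5,0.855,-3.04,0,0, 5,0,0,0,-0.12, 5,0,0,0,-0.12, 5,0,0,0,-0.12, 5,0,0,0,-0.12]'
python3 -m crank '[5,0,0,0,-0.12, 5,0,0,0,-0.12, 5,0,0,0,-0.12, 5,0,0,0,-0.12, 5,0,0,0,-0.12, 5,0,0,0,-0.12, 5,0,0,0,-0.12, 5,0,0,0,-0.12]'
python3 -m crank '[5,0,0,0,-0.12, 5,0,0,0,-0.12, 5,0,0,0,-0.12, 5,0,0,0,-0.12, 5,0,0,0,-0.12, 5,0,0,0,-0.12, 5,0,0,0,-0.12, 5,0,0,0,-0.12]'
python3 - <<'E'
from h import *
from rig import optics
import cv2
go('UL',.117,-17.5)
p=optics.get_image("wrist");cv2.imwrite("pics/w3.png",p["color"][:,:,::-1])
E
```

```text
time_s: 16.7
position: [0.6199, 0.1101, 0.1977]
tool_rot: [[0.728, 0.685, -0.003], [0.685, -0.728, 0.0], [-0.002, -0.002, -1.0]]
ft_force: [0.7, -0.1, 0.3]
grip_width: 0.0501
gripper_force: 0.0
time_s: 17.37
position: [0.62, 0.1098, 0.1978]
tool_rot: [[-0.143, 0.99, -0.003], [0.99, 0.143, 0.0], [0.0, -0.002, -1.0]]
ft_force: [0.5, 0.6, 0.3]
grip_width: 0.0498
gripper_force: 0.0
time_s: 18.03
position: [0.6199, 0.1098, 0.1977]
tool_rot: [[-0.893, 0.45, -0.003], [0.45, 0.893, 0.0], [0.002, -0.001, -1.0]]
ft_force: [0.1, 0.4, 0.8]
grip_width: 0.0501
gripper_force: 0.0
UL {'t': 18.03, 'move': array([-0.1 ,  0.04,  8.07]), 'yaw': np.float64(153.2), 'w': 0.0501, 'q6': np.float64(-63.9), 'turn': np.float64(-0.162)}
```

View pics/w3.png

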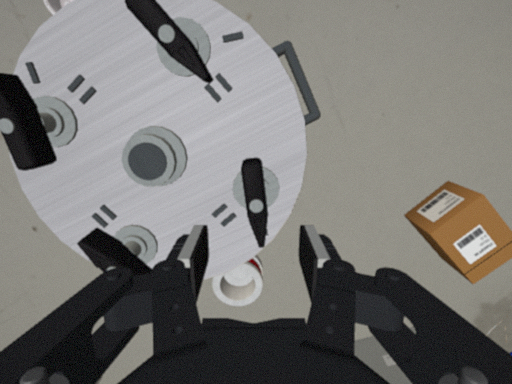

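UL's wing leans about 8° from the tool's x, with its hub at (257,206). LL's and UR's noses stand at their double lines. I'll turn about -0.145 rad and grip UL.

```bash

python3 -m crank '[5,-0.1,0.1,0,-0.1, 5,0,0,0,-0.045, 5,0,0,2.7,0, 5,0,0,2.7,0, 5,0,0,2.5,0, 5,0,0,0,0, 0,0,0,0,0, 0,0,0,0,0]' 60
python3 -m crank '[0,0,0,0,0, 0,0,0,0,0, 0,0,0,0,0, 0,0,0,0,0, 0,0,0,0,0, 0,0,0,0,0, 0,0,0,0,0, 0,0,0,0,0]'
python3 -c "
from h import *
go('UL',.117,43.93-119.2)"
```

```text
time_s: 18.75
position: [0.6223, 0.1103, 0.1215]
tool_rot: [[-0.946, 0.323, 0.002], [0.323, 0.946, -0.0], [-0.002, 0.001, -1.0]]
ft_force: [0.3, -0.7, 0.1]
grip_width: 0.0268
gripper_force: 0.0
time_s: 19.42
position: [0.6227, 0.1108, 0.1222]
tool_rot: [[-0.947, 0.322, 0.004], [0.322, 0.947, 0.001], [-0.004, 0.002, -1.0]]
ft_force: [1.5, 3.7, 6.1]
grip_width: 0.0149
gripper_force: 60.0
UL {'t': 19.42, 'move': array([ 0.14, -0.16,  0.52]), 'yaw': np.float64(161.2), 'w': 0.0149, 'q6': np.float64(-71.9), 'turn': np.float64(0.986)}
```

```bash

python3 -m crank '[0,0,0,0,0.11, 0,0,0,0,0.11, 0,0,0,0,0.11, 0,0,0,0,0.11, 0,0,0,0,0.11, 0,0,0,0,0.11, 0,0,0,0,0.11, 0,0,0,0,0.11]'
python3 -m crank '[0,0,0,0,0.11, 0,0,0,0,0, 0,0,0,0,0, 5,0,0,0,0, 5,0,0,0,0, 5,0,0,0,0, 5,0,0,-4,0, 5,0,0,-4,0]'
python3 -c "
from h import *
go('LR',.2,166.5)"
```

```text
time_s: 20.08
position: [0.6215, 0.1096, 0.1222]
tool_rot: [[-0.35, 0.937, 0.001], [0.937, 0.35, -0.002], [-0.002, -0.0, -1.0]]
ft_force: [-5.2, -3.3, 10.4]
grip_width: 0.015
gripper_force: 60.5
time_s: 20.75
position: [0.6207, 0.1103, 0.1992]
tool_rot: [[-0.25, 0.968, -0.006], [0.968, 0.25, 0.0], [0.001, -0.006, -1.0]]
ft_force: [0.7, 0.1, 0.2]
grip_width: 0.0499
gripper_force: 0.0
LR {'t': 20.75, 'move': array([ -8.91, -15.68,  -0.  ]), 'yaw': np.float64(104.5), 'w': 0.0499, 'q6': np.float64(-15.2), 'turn': np.float64(-1.082)}
```

```bash

python3 -m crank '[5,-1.78,-3.13,0,0, 5,-1.78,-3.13,0,0, 5,-1.78,-3.13,0,0, 5,-1.78,-3.13,0,0, 5,-1.78,-3.13,0,0, 5,0,0,0,-0.12, 5,0,0,0,-0.12, 5,0,0,0,-0.12]'
python3 -m crank '[5,0,0,0,-0.12, 5,0,0,0,-0.12, 5,0,0,0,-0.12, 5,0,0,0,-0.12, 5,0,0,0,-0.12, 5,0,0,0,-0.12, 5,0,0,0,0, 5,0,0,0,0]'
python3 - <<'E'
from h import *
from rig import optics
import cv2
go('LR',.117,166.5)
p=optics.get_image("wrist");cv2.imwrite("pics/w4.png",p["color"][:,:,::-1])
E
```

```text
time_s: 21.42
position: [0.4922, -0.0156, 0.2006]
tool_rot: [[-0.579, 0.815, 0.0], [0.815, 0.579, -0.0], [-0.0, 0.0, -1.0]]
ft_force: [0.3, -0.3, 0.3]
grip_width: 0.0499
gripper_force: 0.0
time_s: 22.08
position: [0.4925, -0.015, 0.2003]
tool_rot: [[-0.971, 0.239, 0.0], [0.239, 0.971, -0.0], [-0.0, -0.0, -1.0]]
ft_force: [0.0, 0.6, -0.7]
grip_width: 0.0502
gripper_force: 0.0
LR {'t': 22.08, 'move': array([ 0.12, -0.05,  8.33]), 'yaw': np.float64(166.2), 'w': 0.0502, 'q6': np.float64(-91.7), 'turn': np.float64(-0.006)}
```

View pics/w4.png

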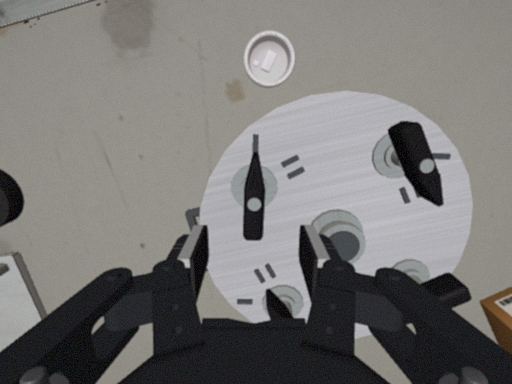

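LR is aligned, with its hub at (254,205) and its nose at the single line. I'll grip it and tighten it.

```bash

python3 -m crank '[5,0.1,0,2.7,0, 5,0,0,2.7,0, 5,0,0,2.6,0, 5,0,0,0,0, 0,0,0,0,0, 0,0,0,0,0, 0,0,0,0,0, 0,0,0,0,0]' 60
python3 -m crank '[0,0,0,0,0, 0,0,0,0,0, 0,0,0,0,0, 0,0,0,0,0.11, 0,0,0,0,0.11, 0,0,0,0,0.11, 0,0,0,0,0.11, 0,0,0,0,0.11]'
python3 -m crank '[0,0,0,0,0.11, 0,0,0,0,0.11, 0,0,0,0,0.11, 0,0,0,0,0.11, 0,0,0,0,0.06, 0,0,0,0,0, 0,0,0,0,0, 0,0,0,0,0]'
python3 -c "
from h import *
go('LR',.117,104.7)"
python3 -m crank '[5,0,0,0,0, 5,0,0,0,0, 5,0,0,0,0, 5,0,0,-3,0, 5,0,0,-3,0, 5,0,0,-3,0, 5,0,-3,-3,0, 5,0,-3,0,0]'
python3 -m crank '[5,0,-4,0,0, 5,0,-4,0,0, 5,0,-4,0,0, 5,0,-4,0,0, 5,0,-4,0,0, 5,0,-4,0,0, 5,0,-4,0,0, 5,0,0,0,0]'
python3 - <<'E'
from rig import optics
import cv2
f=lambda a:cv2.resize(a,(390,390),interpolation=2)
a=optics.get_image("top")["color"][130:230,180:310,::-1];b=optics.get_image("scene")["color"][150:250,180:290,::-1]
cv2.imwrite("pics/t3.png",cv2.hconcat([f(a),f(b)]))
E
```

```text
time_s: 22.8
position: [0.4925, -0.0147, 0.1221]
tool_rot: [[-0.972, 0.236, 0.004], [0.236, 0.972, -0.0], [-0.004, 0.001, -1.0]]
ft_force: [1.1, 2.7, 5.2]
grip_width: 0.0144
gripper_force: 58.5
time_s: 23.47
position: [0.4924, -0.0148, 0.1221]
tool_rot: [[-0.702, 0.713, 0.004], [0.713, 0.702, -0.001], [-0.003, 0.002, -1.0]]
ft_force: [0.3, 1.5, 6.7]
grip_width: 0.0148
gripper_force: 58.3
time_s: 24.13
position: [0.4923, -0.0148, 0.1221]
tool_rot: [[-0.279, 0.96, 0.003], [0.96, 0.279, -0.001], [-0.002, 0.003, -1.0]]
ft_force: [-0.5, 2.6, 8.0]
grip_width: 0.0151
gripper_force: 58.9
LR {'t': 24.13, 'move': array([-0.  , -0.12,  0.51]), 'yaw': np.float64(106.2), 'w': 0.0151, 'q6': np.float64(-31.7), 'turn': np.float64(0.026)}
time_s: 24.8
position: [0.436, -0.032, 0.2444]
tool_rot: [[-0.281, 0.96, 0.009], [0.96, 0.281, -0.003], [-0.005, 0.007, -1.0]]
ft_force: [-0.4, -1.1, 0.9]
grip_width: 0.0504
gripper_force: 0.0
time_s: 25.47
position: [0.1828, -0.1071, 0.2405]
tool_rot: [[-0.269, 0.963, -0.0], [0.963, 0.269, -0.002], [-0.002, -0.001, -1.0]]
ft_force: [0.5, -0.5, -0.4]
grip_width: 0.0503
gripper_force: 0.0
```

View pics/t3.png

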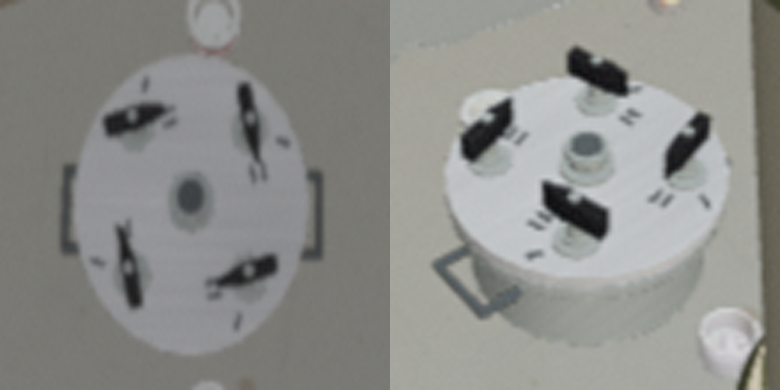

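All four noses stand at their double lines, the cups next to the pot haven't moved, and the arm is clear.

```bash
python3 -c "
from rig import env
print(env.close_job())"
```

```text
the job is handed in; nothing more can be done
None
```

I handed the job in: both loose knobs went to the snug mark first, then all four were tightened to the double line in crisscross order, in about 25 s; the last picture shows all four there, and the hand-in gave no verdict.

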